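Flip the bin status tags

ROBOT

A 6-joint arm with a two-finger parallel gripper is mounted at the origin on the work surface. World frame = base frame: x ahead of the robot, y to its left, z up, the work surface at z = 0. Lengths are in mm, angles in rad, forces in N, time in s.
With the tool pointing down it reaches from about 350 to 875 mm from the base axis. Payload 4.2 kg.
Tool frame: the origin (TCP) lies midway between the tips of the shut fingers; the grasp point (between the pads) lies 19 mm behind it; z points along the fingers, y is the direction in which the jaws open and shut (so a half turn about z gives the same grasp; the last joint's range is limited). The gripper opens to 85 mm and grips with 20 to 120 N. Pads are 22 mm wide; open, the fingers measure 114 mm over their backs; the gripper's body (76 mm by 85 mm) begins 54 mm behind the grasp point. The pads swing forward as they close: fully open they stand 13 mm farther back than shut.
Start: joints at [1.506, 0.385, 0.008, 0, -1.194, -0.259], TCP at [198.825, 592.51, 231.312] pointing down, gripper open.
Joint ranges: [-3.14, 3.14], [-1.21, 2.06], [-1.07, 1.41], [-3.16, 2.05], [-2.99, -0.16], [-3.1, 3.1]. Speed limits (rad/s): [2.79, 2.79, 3.14, 3.14, 3.14, 3.14].

INTERFACE

Orientations are given as a unit quaternion [x, y, z, w].
In Python, from bench import arm gives the robot as it stands. The module is installed in compiled form; this text tells all that it offers.
- The arm moves only by the tool drive_tool, never from a script. Its argument "increments" is a list of rows, each a list of 2 entries, a list of its own where there are three numbers: the shift along the world's x, y, z in mm, then the turn about the world's z in degrees. A call has 1 to 12 rows; each row is the pose to reach, as a shift and turn from the pose measured when the call began; what a row does not reach only later rows make up. A row lasts 1/10 s, in which the tool goes at most 50 mm and 8.59 degrees, less where a joint would pass 70% of its speed; a pose out of reach is approached as far as the arm can. A call with a gripper value outside its range is refused whole. "grip" is the gripper's target within -1 to 1 (shut at 1, half-way at 0, fully open at -1), set as the call begins (left out, the last holds). The fingers move at their own pace and stop on an object; the grip force is fixed at half the most. Time passes only in rows, so rows that repeat a pose let the fingers close. It gives the time, the measured TCP pose, the force and the opening at its end, in the units of the state.
- arm.read_state(): the state, without advancing time (a new reading comes with each control period).
- arm.get_image(name): name is "scene" or "top" or "wrist"; returns a dict with "img" (400x640x3 uint8, red, green, blue), "range_z" (400x640 float32, mm along the optical axis (not along the pixel's ray), 0 where there is no reading), "fx", "fy", "cx", "cy" (pixels), "rvec" (rotation vector, rad) and "tvec" (3), from world to camera coordinates, as OpenCV has them. Camera axes: x right, y down, z forward; pixel columns grow to the right and rows downward; lengths in mm; the calibration is good to about 2 mm. A picture is of the moment at which its call begins.
- arm.job_done(): hands the job in, once; it reports no verdict.
The state is a dict: "clock": time; "joints": joint angles; "joint_vel": joint speeds; "joint_efforts": joint torques, N m; "position": TCP position; "ee_rot": TCP orientation; "contact_force": force on the tool from outside, world axes, zero at the start; "wrist_torque": the same for the moment, N m; "gripper_width": finger opening in mm.
Only numpy, scipy, OpenCV 4.12 (cv2) and the standard library are available. Lean on these libraries where they do the work, as an engineer would, in place of code of your own. Each camera call takes 0.05 s, during which the arm holds its last target. There are 200 camera calls.

TASK

On the sample board each bin has a hinged tag in front of it. With a fingertip, gently push over whichever tags are wrong, so that the tags of the bins filled with four jars show their disc face and the tag of the bin that is not full shows its bar face. Only touch the tags: do not pinch them, and leave the bins and the things around the board where they stand.

Things in the scene. Friction and masses are not known exactly. Their poses are not given: they have to be found in the camera images.
- board: fixed grey board on the bench, 310 (x) x 500 (y) x 12 mm thick; origin at the centre of its underside; x points away from the robot (within 0.2 rad), y along its row of four bays, 120 mm apart, parted by thin dark lines. In each bay a tag bracket stands on the robot's side and a bin about 150 mm behind it along the board's x.
- bracket_1: fixed steel bracket of tag 1: foot 50 x 74 mm, two 5 mm thick posts 67 mm apart along its y, 42 mm tall, with the hinge pin between them; origin at the centre of its underside, on the board's top (12 mm above the bench), axes as the board's. The brackets stand in any order along the board.
- hinge_1 (a point): middle of the hinge pin of tag 1, 35 mm above the board's top (47 mm above the bench, 7 mm below the post tops); pin along the bracket's y
- edge_1 (a point): middle of the free edge of tag 1 (white plate, 60 mm from pin to this edge, 56 mm wide, 4 mm thick, 30 g); moves with the tag. At rest it lies 41 mm out from the pin and 44 mm above it. Pushed up and over in an arc about the pin it turns easily; a level push while it leans outwards may bind by friction
- tag_1 (a joint): angle of tag 1 (rad): 0 upright; +0.75 (stop) leans to its bin, away from the robot, and shows upwards the face with the black disc (36 mm); -0.75 (stop) leans to the robot and shows the face with the black bar (44 x 9 mm). It swings freely: under 0.5 N turns it, and once past upright it falls to the other stop by its own weight.
- bracket_2: fixed steel bracket of tag 2: foot 50 x 74 mm, two 5 mm thick posts 67 mm apart along its y, 42 mm tall, with the hinge pin between them; origin at the centre of its underside, on the board's top (12 mm above the bench), axes as the board's. The brackets stand in any order along the board.
- hinge_2 (a point): middle of the hinge pin of tag 2, 35 mm above the board's top (47 mm above the bench, 7 mm below the post tops); pin along the bracket's y
- edge_2 (a point): middle of the free edge of tag 2 (white plate, 60 mm from pin to this edge, 56 mm wide, 4 mm thick, 30 g); moves with the tag. At rest it lies 41 mm out from the pin and 44 mm above it. Pushed up and over in an arc about the pin it turns easily; a level push while it leans outwards may bind by friction
- tag_2 (a joint): angle of tag 2 (rad): 0 upright; +0.75 (stop) leans to its bin, away from the robot, and shows upwards the face with the black disc (36 mm); -0.75 (stop) leans to the robot and shows the face with the black bar (44 x 9 mm). It swings freely: under 0.5 N turns it, and once past upright it falls to the other stop by its own weight.
- bracket_3: fixed steel bracket of tag 3: foot 50 x 74 mm, two 5 mm thick posts 67 mm apart along its y, 42 mm tall, with the hinge pin between them; origin at the centre of its underside, on the board's top (12 mm above the bench), axes as the board's. The brackets stand in any order along the board.
- hinge_3 (a point): middle of the hinge pin of tag 3, 35 mm above the board's top (47 mm above the bench, 7 mm below the post tops); pin along the bracket's y
- edge_3 (a point): middle of the free edge of tag 3 (white plate, 60 mm from pin to this edge, 56 mm wide, 4 mm thick, 30 g); moves with the tag. At rest it lies 41 mm out from the pin and 44 mm above it. Pushed up and over in an arc about the pin it turns easily; a level push while it leans outwards may bind by friction
- tag_3 (a joint): angle of tag 3 (rad): 0 upright; +0.75 (stop) leans to its bin, away from the robot, and shows upwards the face with the black disc (36 mm); -0.75 (stop) leans to the robot and shows the face with the black bar (44 x 9 mm). It swings freely: under 0.5 N turns it, and once past upright it falls to the other stop by its own weight.
- bracket_4: fixed steel bracket of tag 4: foot 50 x 74 mm, two 5 mm thick posts 67 mm apart along its y, 42 mm tall, with the hinge pin between them; origin at the centre of its underside, on the board's top (12 mm above the bench), axes as the board's. The brackets stand in any order along the board.
- hinge_4 (a point): middle of the hinge pin of tag 4, 35 mm above the board's top (47 mm above the bench, 7 mm below the post tops); pin along the bracket's y
- edge_4 (a point): middle of the free edge of tag 4 (white plate, 60 mm from pin to this edge, 56 mm wide, 4 mm thick, 30 g); moves with the tag. At rest it lies 41 mm out from the pin and 44 mm above it. Pushed up and over in an arc about the pin it turns easily; a level push while it leans outwards may bind by friction
- tag_4 (a joint): angle of tag 4 (rad): 0 upright; +0.75 (stop) leans to its bin, away from the robot, and shows upwards the face with the black disc (36 mm); -0.75 (stop) leans to the robot and shows the face with the black bar (44 x 9 mm). It swings freely: under 0.5 N turns it, and once past upright it falls to the other stop by its own weight.
- bin_full_1: full bin: grey open plastic tray, 92 x 92 x 25 mm, loose on the board, filled with four capped sample jars in a square (white caps 35 mm across, tops 50 mm above the tray's underside); origin at the centre of its underside
- bin_full_2: full bin: grey open plastic tray, 92 x 92 x 25 mm, loose on the board, filled with four capped sample jars in a square (white caps 35 mm across, tops 50 mm above the tray's underside); origin at the centre of its underside
- bin_full_3: full bin: grey open plastic tray, 92 x 92 x 25 mm, loose on the board, filled with four capped sample jars in a square (white caps 35 mm across, tops 50 mm above the tray's underside); origin at the centre of its underside
- bin_part: bin that is not full: the same tray with only two jars, in opposite corners; origin at the centre of its underside
- sample_jar: bystander: loose jar with paper label, 52 mm across, 75 mm tall, standing beside the board's +y end; origin at the centre of its underside
- brush: bystander: loose small hand brush lying beside the board's -y end; origin under its middle
- weight: bystander: loose steel balance weight, 34 mm across, 53 mm tall, beside the board's +y end; origin at the centre of its underside
Mind the look-alikes: they are no part of the job. What is shaped like the bin_part but purple is not meant.

How it is judged:
By the outcome, as a careful person would: the job done as asked, in the order asked, and still so for the second after the job is handed in, with the robot touching nothing.
It also fails if it takes over 72 s, if anything falls off the work surface, if the arm or the gripper's body presses on something with over 40 N, if the wrist force passes 120 N, or if a joint passes its speed limit or range.

## Working session

There is one attempt and no reset: what is moved stays moved. The work goes in short steps, Python scripts to look and compute and a tool call to move; the robot and the scene stay as the last step left them, time stands still between calls to the robot, and variables do not carry over. Pictures are saved under pics/ and viewed, about 8 in all and at most 12, crops included, and the job is handed in when it is done.

Besides the shell and the picture viewer there is one more tool, called after "Request:" in YAML: its name, and indented under it one key for each argument. drive_tool: Moves the arm, as the interface text tells. Its arguments: {"type":"object","properties":{"increments":{"type":"array","items":{"type":"array"}},"grip":{"type":"number"}},"required":["increments"]}

```bash
mkdir -p pics; cat > h.py <<'E'
import numpy as np, cv2
from bench import arm
def save(c,name):
    d=arm.get_image(c); cv2.imwrite('pics/%s.png'%name,d['img'][:,:,::-1]); np.savez('pics/%s.npz'%name,**d); return d
def load(n): return dict(np.load('pics/%s.npz'%n))
def pts(d):
    R=cv2.Rodrigues(d['rvec'])[0]; v,u=np.mgrid[0:400,0:640]; z=d['range_z']
    c=np.stack([(u-d['cx'])/d['fx']*z,(v-d['cy'])/d['fy']*z,z],-1)
    return (c-d['tvec'].ravel())@R
def plane(d,u,v,h):
    R=cv2.Rodrigues(d['rvec'])[0]; o=-R.T@d['tvec'].ravel()
    r=np.array([(u-d['cx'])/d['fx'],(v-d['cy'])/d['fy'],1])@R
    return o+r*(h-o[2])/r[2]
E
python3 - <<'E'
from h import *
a=save('top','top1');b=save('scene','sc1')
cv2.imwrite('pics/both.png',cv2.resize(np.vstack([a['img'],b['img']])[:,:,::-1],(480,600)))
s=arm.read_state();print({k:np.round(v,3) for k,v in s.items()})
for d in(a,b):
    R=cv2.Rodrigues(d['rvec'])[0];print(-R.T@d['tvec'].ravel(),R[2],d['fx'])
E
```

```text
{'clock': np.float64(0.1), 'joints': array([ 1.506,  0.385,  0.007, -0.   , -1.194, -0.259]), 'joint_vel': array([-0.002, -0.002,  0.004,  0.002, -0.002,  0.002]), 'joint_efforts': array([-1.0000e-03, -3.9332e+01,  1.8893e+01,  4.1980e+00, -3.0000e-03,
        0.0000e+00]), 'position': array([198.676, 592.05 , 230.339]), 'ee_rot': array([ 0.987, -0.161, -0.   ,  0.001]), 'contact_force': array([-0.251, -0.032, -0.583]), 'wrist_torque': array([-0.06 , -0.005,  0.011]), 'gripper_width': np.float64(86.081)}
[ 494.71896712   48.2906439  1106.20699628] [ 0.14869047 -0.02291173 -0.98861833] 397.15642535842045
[1464.75152054 -219.62380564  673.13595528] [-0.78381014  0.23162673 -0.57618637] 426.9371603380035
```

View pics/top1.png

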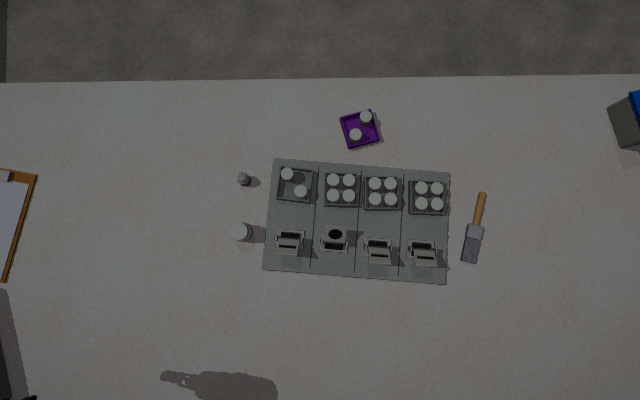

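View pics/sc1.png

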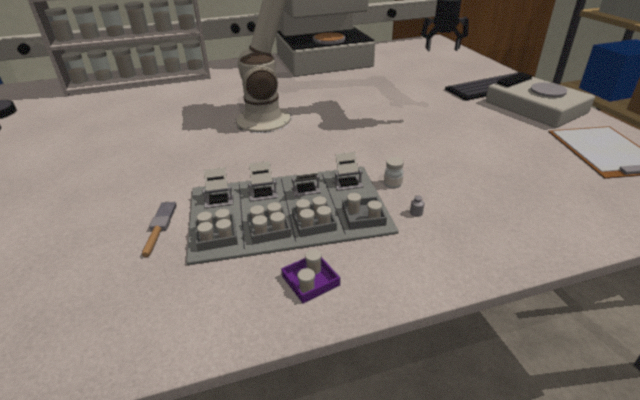

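```bash
python3 - <<'E'
from h import *
d=load('top1'); c=d['img'][155:290,258:458,::-1]
cv2.imwrite('pics/crop.png',cv2.resize(np.clip(c.astype(float)*1.6,0,255).astype(np.uint8),None,fx=4,fy=4,interpolation=cv2.INTER_CUBIC))
P=pts(d)
# board lines corners
for u,v in((274,160),(449,172),(446,283),(264,269)): print(u,v,plane(d,u,v,12).round(0),P[v,u].round(0))
# plates: tall and bright points in tag area
X=P; 
lab=((P[...,2]>55)&(P[...,2]<110)).astype(np.uint8); lab[:225]=0;lab[275:]=0;lab[:,:268]=0;lab[:,450:]=0
n,l,s,c=cv2.connectedComponentsWithStats(lab)
for i in range(1,n):
    if s[i,4]>30:
        q=P[l==i]; print(c[i].round(1),s[i],q.mean(0).round(0),q.min(0).round(0),q.max(0).round(0))
E
```

```text
274 160 [750. 180.  12.] [749. 179.  16.]
449 172 [ 705. -313.   12.] [ 708. -317.   -2.]
446 283 [ 400. -283.   12.] [ 399. -287.    1.]
264 269 [450. 208.  12.] [450. 207.  13.]
[334.9 232.5] [324 225  23  17 326] [540.  16.  76.] [518. -13.  55.] [559.  44.  96.]
[286.8 247.2] [275 239  24  17 317] [506. 140.  76.] [485. 112.  55.] [528. 169.  95.]
[379.  255.9] [368 248  23  17 328] [478. -96.  75.] [ 457. -126.   55.] [499. -68.  96.]
[425.  258.2] [413 250  25  17 325] [ 469. -214.   76.] [ 449. -243.   55.] [ 490. -185.   95.]
```

View pics/crop.png

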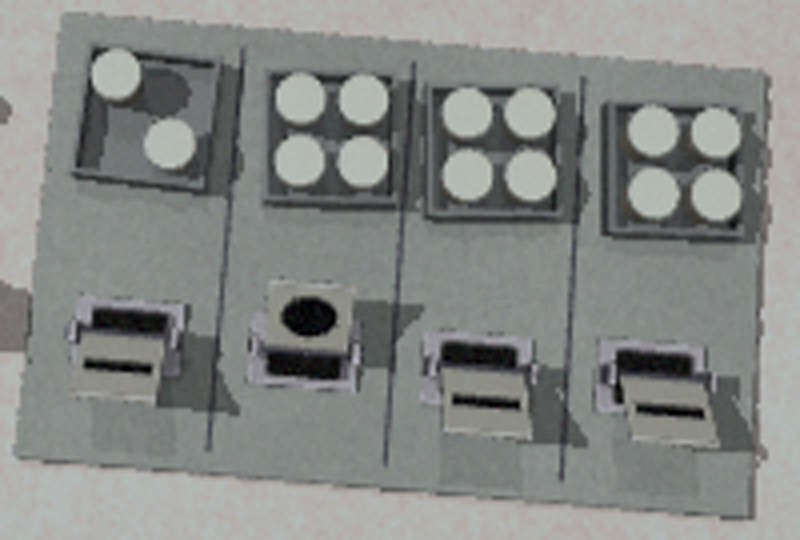

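Candidates for the bin that is not full: the grey two-jar tray on the board at (295,185), and the purple two-jar tray off the board at (360,129). The grey one on the board fits; the purple one is the look-alike. Its tag at (290,242) shows the bar, which is right, and the tag at (335,235) shows the disc, also right. The two tags at (378,250) and (424,253) show bars in front of full bins, so they are wrong and must be pushed away from the robot.

Request:
drive_tool:
  increments:
    - [[40,-30,0],3]
    - [[80,-60,0],6]
    - [[110,-100,0],10]
    - [[140,-140,0],13.3]
    - [[170,-180,0],13.3]
    - [[195,-220,0],13.3]
    - [[220,-260,0],13.3]
    - [[240,-300,0],13.3]
    - [[250,-340,0],13.3]
    - [[250,-380,0],13.3]
    - [[250,-420,0],13.3]
    - [[250,-460,0],13.3]
  grip: 1

```text
clock: 1.3
position: [448.2, 130.3, 230.0]
ee_rot: [0.999, -0.046, -0.0, 0.001]
contact_force: [1.1, 0.0, 0.6]
gripper_width: -0.0
```

Request:
drive_tool:
  increments:
    - [[-5,-40,0],0]
    - [[-10,-80,0],0]
    - [[-15,-120,0],0]
    - [[-20,-160,0],0]
    - [[-22,-190,0],0]
    - [[-24,-215,0],0]
    - [[-24,-220,0],0]
    - [[-24,-220,0],0]

```text
clock: 2.1
position: [423.9, -90.2, 229.7]
ee_rot: [0.999, -0.047, -0.001, 0.001]
contact_force: [-0.1, 0.0, 0.3]
gripper_width: 0.1
```

```bash
python3 - <<'E'
from h import *
s=arm.read_state();print({k:np.round(s[k],3) for k in('clock','position','ee_rot','contact_force','gripper_width')})
w=save('wrist','w1');b=save('scene','sc2')
cv2.imwrite('pics/w1s.png',cv2.resize(np.hstack([w['img'],b['img']])[:,:,::-1],(800,250)))
yaw=-.092
for n,d in(('w',w),('s',b),('s1',load('sc1')),('t',load('top1'))):
    P=pts(d)
    for hx,hy in((505,-98),(496,-216)):
        m=(P[...,2]>62)&(P[...,2]<100)&(abs(P[...,0]-hx+27)<30)&(abs(P[...,1]-hy)<35)
        q=P[m]
        if len(q)<20: print(n,hx,len(q));continue
        e=q[q[:,2]>np.percentile(q[:,2],90)]
        print(n,hx,len(q),q.mean(0).round(),'edge',e.mean(0).round(),q.max(0).round())
E
```

```text
{'clock': np.float64(2.1), 'position': array([423.926, -90.248, 229.691]), 'ee_rot': array([ 0.999, -0.047, -0.001,  0.001]), 'contact_force': array([-0.103,  0.041,  0.335]), 'gripper_width': np.float64(0.128)}
w 505 1748 [474. -93.  79.] edge [461. -91.  92.] [493. -65.  94.]
w 496 1755 [ 466. -211.   79.] edge [ 453. -210.   92.] [ 484. -183.   93.]
s 505 301 [476. -94.  77.] edge [464. -93.  90.] [495. -66.  92.]
s 496 317 [ 467. -213.   77.] edge [ 456. -211.   89.] [ 486. -184.   93.]
s1 505 300 [476. -95.  77.] edge [463. -95.  89.] [495. -66.  91.]
s1 496 322 [ 468. -213.   76.] edge [ 457. -210.   90.] [ 485. -184.   93.]
t 505 269 [474. -95.  79.] edge [462. -95.  93.] [493. -68.  96.]
t 496 269 [ 466. -214.   79.] edge [ 453. -214.   93.] [ 486. -185.   95.]
```

View pics/w1s.png

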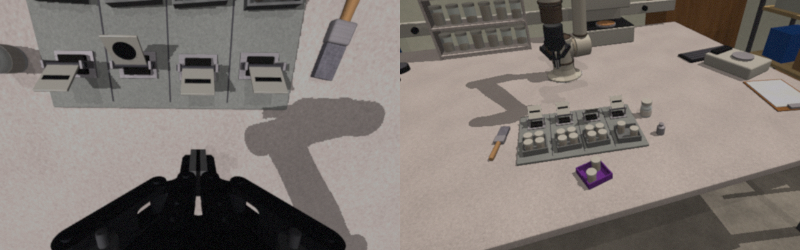

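All views agree on the edges: tag 3 at about (461,-93,91) and tag 4 at about (454,-212,91). That matches the expected 91 mm height. The wrist view shows the shut fingertips in front of tag 3, and the bar tags 3 and 4 at (198,83) and (265,80). Next I go down in front of tag 3.

Request:
drive_tool:
  increments:
    - [[0,-2,-30],0]
    - [[0,-2,-60],0]
    - [[0,-2,-90],0]
    - [[0,-2,-120],0]
    - [[0,-2,-140],0]
    - [[0,-2,-152],0]
    - [[0,-2,-152],0]
    - [[0,-2,-152],0]

```text
clock: 3.0
position: [424.8, -90.6, 78.1]
ee_rot: [0.999, -0.045, -0.0, 0.001]
contact_force: [0.7, -0.0, 0.4]
gripper_width: -0.1
```

Request:
drive_tool:
  increments:
    - [[6,0,0],0]
    - [[12,-1,0],0]
    - [[17,-1,0],0]
    - [[21,-2,0],0]
    - [[24,-2,0],0]
    - [[24,-2,0],0]

```text
clock: 3.6
position: [449.1, -92.7, 78.0]
ee_rot: [0.999, -0.045, -0.0, 0.001]
contact_force: [-0.3, 0.4, 0.1]
gripper_width: -0.0
```

Request:
drive_tool:
  increments:
    - [[4,0,4],0]
    - [[8,-1,7],0]
    - [[12,-1,10],0]
    - [[16,-1,12],0]
    - [[20,-2,13],0]
    - [[25,-2,15],0]
    - [[30,-3,16],0]
    - [[35,-3,17],0]
    - [[40,-4,18],0]
    - [[45,-4,18],0]
    - [[50,-5,18],0]
    - [[54,-5,18],0]

```text
clock: 4.8
position: [503.5, -97.8, 95.9]
ee_rot: [0.999, -0.045, -0.0, 0.001]
contact_force: [0.0, 0.1, 0.0]
gripper_width: -0.1
```

```bash
python3 - <<'E'
from h import *
w=save('wrist','w2');t=save('top','t2')
c=cv2.resize(t['img'][150:300,240:480],(640,400))
cv2.imwrite('pics/v2.png',cv2.resize(np.hstack([w['img'],c])[:,:,::-1],(800,250)))
E
```

```text
(no output)
```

View pics/v2.png

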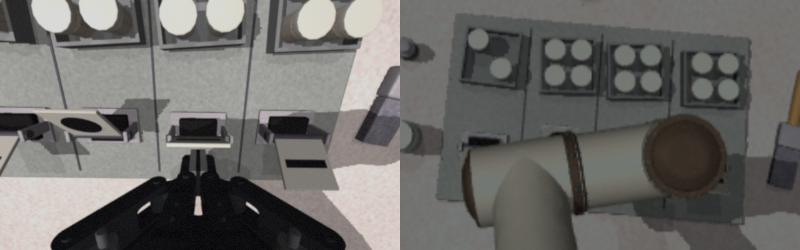

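The wrist view shows tag 3 close to upright at (198,142), with the finger still behind it. A bit further is needed.

Request:
drive_tool:
  increments:
    - [[4,0,0],0]
    - [[8,-1,0],0]
    - [[12,-1,0],0]
    - [[16,-1,0],0]
    - [[16,-1,0],0]
    - [[16,-1,0],0]
    - [[12,-1,5],0]
    - [[0,0,20],0]
    - [[-15,0,50],0]
    - [[-30,2,80],0]
    - [[-30,2,80],0]

```text
clock: 6.0
position: [474.3, -95.7, 180.4]
ee_rot: [0.999, -0.045, 0.004, 0.001]
contact_force: [0.4, -0.9, -0.2]
gripper_width: -0.5
```

```bash
python3 - <<'E'
from h import *
w=save('wrist','w3')
cv2.imwrite('pics/v3.png',cv2.resize(w['img'][:,:,::-1],(480,300)))
E
```

```text
(no output)
```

View pics/v3.png

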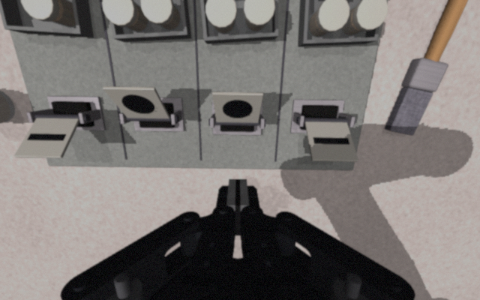

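Tag 3 now shows its disc at (237,108). Next is tag 4, with the same path shifted by (-8,-119).

Request:
drive_tool:
  increments:
    - [[-20,-30,0],0]
    - [[-40,-60,0],0]
    - [[-57,-90,0],0]
    - [[-57,-115,0],0]
    - [[-57,-115,0],0]
    - [[-57,-115,-30],0]
    - [[-57,-115,-60],0]
    - [[-57,-115,-90],0]
    - [[-57,-115,-102],0]
    - [[-57,-115,-102],0]
    - [[-57,-115,-102],0]

```text
clock: 7.15
position: [417.1, -210.3, 76.4]
ee_rot: [0.999, -0.045, 0.002, 0.001]
contact_force: [-0.1, -0.7, 0.4]
gripper_width: -0.1
```

Request:
drive_tool:
  increments:
    - [[6,0,0],0]
    - [[12,-1,0],0]
    - [[18,-1,0],0]
    - [[24,-2,0],0]
    - [[28,-2,0],0]
    - [[28,-2,0],0]

```text
clock: 7.75
position: [445.9, -212.4, 76.4]
ee_rot: [0.999, -0.045, 0.002, 0.001]
contact_force: [-0.5, -0.2, 0.1]
gripper_width: 0.1
```

Request:
drive_tool:
  increments:
    - [[5,0,4],0]
    - [[10,-1,8],0]
    - [[15,-1,11],0]
    - [[20,-2,13],0]
    - [[25,-2,15],0]
    - [[30,-3,17],0]
    - [[35,-3,18],0]
    - [[40,-4,18],0]
    - [[45,-4,18],0]
    - [[50,-5,18],0]
    - [[54,-5,18],0]
    - [[58,-5,18],0]

```text
clock: 8.95
position: [504.1, -217.4, 94.3]
ee_rot: [0.999, -0.045, 0.002, 0.001]
contact_force: [0.2, 1.3, 0.3]
gripper_width: 0.3
```

Request:
drive_tool:
  increments:
    - [[4,0,0],0]
    - [[8,-1,0],0]
    - [[12,-1,0],0]
    - [[12,-1,0],0]
    - [[12,-1,0],0]
    - [[8,-1,5],0]
    - [[0,0,20],0]
    - [[-15,0,50],0]
    - [[-30,2,80],0]
    - [[-45,30,110],0]
    - [[-45,70,130],0]
    - [[-45,70,130],0]

```text
clock: 10.15
position: [460.1, -145.1, 228.4]
ee_rot: [0.999, -0.042, 0.006, 0.001]
contact_force: [0.1, -1.0, 0.3]
gripper_width: -0.1
```

```bash
python3 - <<'E'
from h import *
w=save('wrist','w4');t=save('scene','s4')
c=cv2.resize(t['img'][140:320,120:440],(640,400))
cv2.imwrite('pics/v4.png',cv2.resize(np.hstack([w['img'],c])[:,:,::-1],(800,250)))
E
```

```text
(no output)
```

View pics/v4.png

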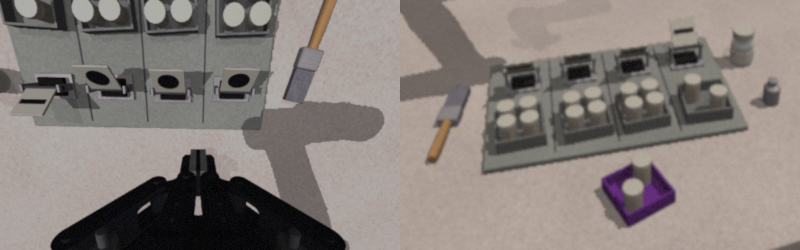

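The three tags at the full bins show discs at (97,77), (168,82) and (235,80). The tag at the two-jar bin shows its bar at (35,100). Bins and bystanders have not moved, and the arm is clear.

```bash
python3 -c "
from bench import arm
print(arm.job_done())"
```

```text
the job is handed in; nothing more can be done
None
```

The job is done and handed in at about 10 s on the robot's clock. I pushed two tags over with the shut fingertips. Both stood in front of full bins at the board's -y end and wrongly showed their bars. I left the other two tags alone because they were already right.

- **Final picture:** All three full bins show their disc face, and the grey bin with two jars shows its bar face. The purple tray was the look-alike and was not touched.
- **Surroundings:** By eye, the bins, jar, brush and weight had not moved, and the arm ended clear above the board.
- **Forces:** The force readings at the end of each move stayed under about 2 N.
- **Checks that disagreed:** On the first push, tag 3 was only about upright at the end of the planned arc, so I went 16 mm further to tip it over. The edge positions from the top, scene and wrist cameras agreed to within about 4 mm.

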